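Load the firing tray with enamelled vases

ROBOT

A 6-joint arm with a two-finger parallel gripper is mounted at the origin on the work surface. World frame = base frame: x ahead of the robot, y to its left, z up, the work surface at z = 0. Lengths are in mm, angles in rad, forces in N, time in s.
With the tool pointing down it reaches from about 300 to 775 mm from the base axis. Payload 14.6 kg.
Tool frame: the origin (TCP) lies at the very end of the fingers, on their centre line; the grasp point (between the pads) lies 19 mm behind it; z points along the fingers, y is the line along which they close (so a half turn about z gives the same grasp; the last joint's range is limited). The gripper opens to 94 mm and grips with 3 to 60 N. Pads are 16 mm wide; open, the fingers measure 119 mm over their backs; the gripper's body (75 mm by 177 mm) begins 78 mm behind the grasp point.
Start: joints at [-1.225, 0.3, 1.521, -0, 1.321, -0.067], TCP at [220.639, -503.793, 205.446] pointing down, gripper open.
Joint ranges: [-3.03, 3.03], [-0.79, 2.21], [0.23, 2.52], [-1.04, 4.18], [0, 3.07], [-2.55, 2.55]. Speed limits (rad/s): [2.22, 2.22, 2.57, 3.14, 3.14, 3.14].

INTERFACE

Orientations are given as [roll, pitch, yaw] about the fixed x, y, z axes, in that order (R = Rz(yaw) Ry(pitch) Rx(roll)).
In Python, from cell import manip gives the robot as it stands.
- The arm moves only by the tool servo_tool, never from a script. Its argument "motion" is a list that holds one entry, the list of rows, each a list of 7 numbers: the shift along the world's x, y, z as a fraction of full scale, then the turn, a rotation vector about the world's x, y, z as a fraction of full scale, then the closure, from 0 (fully open) to 1 (shut). In form: [[[x, y, z, rx, ry, rz, gripper], ...]]. A call has 1 to 10 rows; each row is the pose to reach, as a shift and turn from the pose commanded when the call began, turning the shorter way round; what a row does not reach only later rows make up. Full scale, the value 1, is 0.5 m for a shift and pi rad for a turn. A row lasts 1/10 s, in which the tool goes at most 50 mm and 8.59 degrees, less where a joint would pass 70% of its speed; a pose out of reach is approached as far as the arm can. A call with a number of a shift or a turn outside -1 to 1 is refused whole. A call with a gripper value outside its range is refused whole. The fingers move at their own pace and stop on an object; "newtons" is the grip in N (left out, the last holds). Time passes only in rows, so rows that repeat a pose let the fingers close. It gives the time, the measured TCP pose, the force, the opening and the grip force at its end, in the units of the state.
- manip.read_state(): the state, without advancing time (a new reading comes with each control period).
- manip.camera(name): name is "scene" or "top" or "wrist"; returns a dict with "frame" (384x512x3 uint8, red, green, blue), "range_z" (384x512 float32, mm along the optical axis (not along the pixel's ray), 0 where there is no reading), "vfov" (degrees; the focal length in pixels is half the picture's height over the tangent of half this angle, whatever the lens; pixels are square), "cx", "cy" (the principal point, pixels), "cam_to_world" (4x4, takes a point from camera to world coordinates). Camera axes: x right, y down, z forward; pixel columns grow to the right and rows downward; lengths in mm; the calibration is good to about 2 mm. A picture is of the moment at which its call begins.
- manip.sign_off(): hands the job in; it is judged then, once.
The state is a dict: "clock": time; "joints": joint angles; "qd": joint speeds; "effort": joint torques, N m; "eef_pos": TCP position; "eef_rot": TCP orientation; "wrist_force": force on the tool from outside, world axes, zero at the start; "moment": the same for the moment, N m; "finger_gap": finger opening in mm; "finger_force": force on a finger pad.
Only numpy, scipy, OpenCV 4.12 (cv2) and the standard library are available. Lean on these libraries where they do the work, as an engineer would, in place of code of your own. Each camera call takes 0.05 s, during which the arm holds its last target. There are 200 camera calls.

TASK

Load the firing tray for the kiln: stand each of the four blue enamelled vases in the steel firing stand that fits its foot, the smallest vase in the smallest stand and so on up to the largest, each seated flat inside the stand's rim. Keep them upright and set them down gently without dropping them, and leave the two bare copper vases where they stand.

Things in the scene. Friction and masses are not known exactly. Their poses are not given: they have to be found in the camera images.
- vase_1: the smallest of the four enamelled bottle vases: turquoise-blue enamel with brass wires, copper rims; 72 mm high, foot 22 mm across, round belly 38 mm across, straight round neck 18 mm across over the top 30 mm (grip it there, from above); about 90 g; stands upright on the yellow board. Origin: centre of the underside of the foot; z up along the vase
- vase_2: the second smallest of the four enamelled bottle vases: turquoise-blue enamel with brass wires, copper rims; 84 mm high, foot 34 mm across, round belly 48 mm across, straight round neck 22 mm across over the top 30 mm (grip it there, from above); about 140 g; stands upright on the yellow board. Origin: centre of the underside of the foot; z up along the vase
- vase_3: the second largest of the four enamelled bottle vases: turquoise-blue enamel with brass wires, copper rims; 96 mm high, foot 46 mm across, round belly 58 mm across, straight round neck 26 mm across over the top 30 mm (grip it there, from above); about 200 g; stands upright on the yellow board. Origin: centre of the underside of the foot; z up along the vase
- vase_4: the largest of the four enamelled bottle vases: turquoise-blue enamel with brass wires, copper rims; 108 mm high, foot 58 mm across, round belly 70 mm across, straight round neck 30 mm across over the top 30 mm (grip it there, from above); about 270 g; stands upright on the yellow board. Origin: centre of the underside of the foot; z up along the vase
- stand_1: the smallest of the four round steel firing stands, fixed on the wire-mesh firing tray: a saucer 12 mm high with a flared rim 49 mm across outside and a flat floor 33 mm across, 4 mm above its underside; the foot of the smallest vase fits with 5.5 mm to spare all round. Origin: centre of its underside (the tray's top); z up
- stand_2: the second smallest of the four round steel firing stands, fixed on the wire-mesh firing tray: a saucer 12 mm high with a flared rim 61 mm across outside and a flat floor 45 mm across, 4 mm above its underside; the foot of the second smallest vase fits with 5.5 mm to spare all round. Origin: centre of its underside (the tray's top); z up
- stand_3: the second largest of the four round steel firing stands, fixed on the wire-mesh firing tray: a saucer 12 mm high with a flared rim 73 mm across outside and a flat floor 57 mm across, 4 mm above its underside; the foot of the second largest vase fits with 5.5 mm to spare all round. Origin: centre of its underside (the tray's top); z up
- stand_4: the largest of the four round steel firing stands, fixed on the wire-mesh firing tray: a saucer 12 mm high with a flared rim 85 mm across outside and a flat floor 69 mm across, 4 mm above its underside; the foot of the largest vase fits with 5.5 mm to spare all round. Origin: centre of its underside (the tray's top); z up
- bare_2: a bottle vase of the same shape and size as the second smallest enamelled one (84 mm high, belly 48 mm, neck 22 mm) but still bare orange-brown copper with no enamel; stands among the others on the yellow board. Origin: centre of the underside of its foot; z up
- bare_3: a bottle vase of the same shape and size as the second largest enamelled one (96 mm high, belly 58 mm, neck 26 mm) but still bare orange-brown copper with no enamel; stands among the others on the yellow board. Origin: centre of the underside of its foot; z up

How it is judged (in metres and radians):
At the end, for the whole second after the job is handed in: Each enamelled vase stands upright (within 0.08 rad) and at rest in the stand of its own size rank, its foot on the stand's floor (4 mm above the stand's underside, within 3 mm) and within 9 mm of its centre, released; both bare copper vases are upright and within 15 mm of where they started (horizontal distance between vase_1 and stand_1 below 0.009 m and z of vase_1 in the frame of stand_1 between 0.001 and 0.007 m and angle between each of vase_1, vase_2, vase_3, vase_4's own z axis and vertical below 0.08 rad and linear speed of each of vase_1, vase_2, vase_3, vase_4 below 0.02 m/s and contact force between the fingers and vase_1 below 0.05 N and horizontal distance between vase_2 and stand_2 below 0.009 m and z of vase_2 in the frame of stand_2 between 0.001 and 0.007 m and contact force between the fingers and vase_2 below 0.05 N and horizontal distance between vase_3 and stand_3 below 0.009 m and z of vase_3 in the frame of stand_3 between 0.001 and 0.007 m and contact force between the fingers and vase_3 below 0.05 N and horizontal distance between vase_4 and stand_4 below 0.009 m and z of vase_4 in the frame of stand_4 between 0.001 and 0.007 m and contact force between the fingers and vase_4 below 0.05 N and distance of each of bare_2, bare_3 from where it was at the start of the episode below 0.015 m and angle between each of bare_2, bare_3's own z axis and vertical below 0.1 rad); the robot touches nothing.
It fails at once if an enamelled vase is dropped or knocked: it moves faster than 0.5 m/s while no finger holds it ((contact force between the fingers and vase_1 below 0.05 N and linear speed of vase_1 above 0.5 m/s) or (contact force between the fingers and vase_2 below 0.05 N and linear speed of vase_2 above 0.5 m/s) or (contact force between the fingers and vase_3 below 0.05 N and linear speed of vase_3 above 0.5 m/s) or (contact force between the fingers and vase_4 below 0.05 N and linear speed of vase_4 above 0.5 m/s)).
It fails at once if an enamelled vase is tipped more than 40 degrees from upright (angle between any of vase_1, vase_2, vase_3, vase_4's own z axis and vertical above 0.7 rad).
It fails at once if a bare copper vase is moved more than 15 mm or tipped over (distance of any of bare_2, bare_3 from where it was at the start of the episode above 0.015 m or angle between any of bare_2, bare_3's own z axis and vertical above 0.5 rad).
It also fails if it takes over 109 s, if anything falls off the work surface, if the arm or the gripper's body presses on something with over 40 N, if the wrist force passes 120 N, or if a joint passes its speed limit or range.

## Working session

There is one attempt and no reset: what is moved stays moved. The work goes in short steps, Python scripts to look and compute and a tool call to move; the robot and the scene stay as the last step left them, time stands still between calls to the robot, and variables do not carry over. Pictures are saved under pics/ and viewed, at most 14 in all, crops included, and the job is handed in when it is done.

Besides the shell and the picture viewer there is one more tool, called after "Call:" in YAML: its name, and indented under it one key for each argument. servo_tool: Moves the arm, as the interface text tells. Its arguments: {"type":"object","properties":{"motion":{"type":"array"},"newtons":{"type":"number"}},"required":["motion"]}

```bash
ls; mkdir -p pics
python3 - <<'E'
from cell import manip
import cv2,numpy as np
for n in ("top","scene"):
    c=manip.camera(n); cv2.imwrite(f"pics/{n}0.png",cv2.cvtColor(c["frame"],cv2.COLOR_RGB2BGR)); np.savez(f"{n}0.npz",**c)
    print(n,c["vfov"],c["cx"],c["cy"],np.round(c["cam_to_world"],3).tolist(),(c["range_z"]>0).mean())
print(manip.read_state())
E
```

```text
pics
top 56.066634443177406 255.48626632782964 193.11291652184119 [[0.021, -0.998, 0.053, 495.739], [-0.999, -0.019, 0.042, -13.213], [-0.041, -0.054, -0.998, 793.844], [0.0, 0.0, 0.0, 1.0]] 0.9959564208984375
scene 52.94523463750494 252.44557714707722 188.4266480167764 [[0.796, 0.366, -0.482, 924.536], [0.605, -0.461, 0.649, -503.702], [0.016, -0.808, -0.588, 515.649], [0.0, 0.0, 0.0, 1.0]] 0.9960428873697916
{'clock': 0.1, 'joints': array([-1.22457095e+00,  3.00393348e-01,  1.52149083e+00,  1.43615696e-05,
        1.32071871e+00, -6.65950672e-02]), 'qd': array([-1.38179983e-03,  2.70476655e-05, -1.73808021e-04, -1.11188005e-03,
       -3.78988993e-05, -5.82583686e-04]), 'effort': array([ 2.03560347e-03, -5.32640505e+01, -3.53279185e+01,  7.09517626e-02,
        2.35345087e-02, -7.83254950e-05]), 'eef_pos': array([ 220.5823884 , -503.57901736,  204.96716218]), 'eef_rot': array([-3.14058558e+00, -8.11076831e-05,  4.12816842e-01]), 'wrist_force': array([ 1.08393853,  0.2469282 , -0.7774678 ]), 'moment': array([ 0.02055998, -0.03830599,  0.02226103]), 'finger_force': 0.0, 'finger_gap': 93.9285416127916}
```

View pics/top0.png

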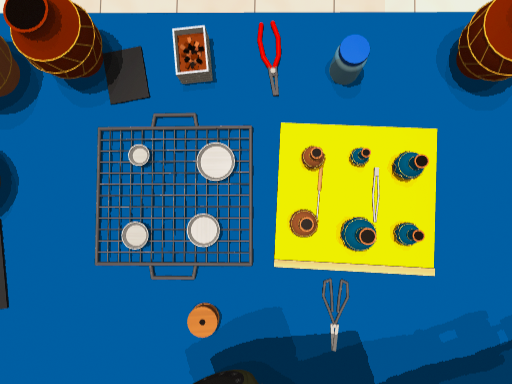

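View pics/scene0.png

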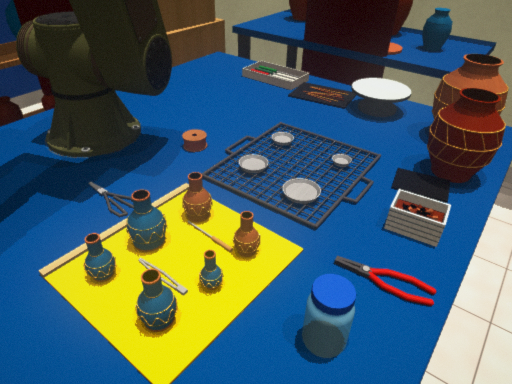

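The top view shows enamelled vases at about (360,157) small, (408,165), (358,235), (408,234); the bare ones are at (313,157) and (304,223). The stands sit at (138,155), (216,161), (134,235) and (203,230). Next I turn these into metric positions.

```bash
cat > h.py <<'E'
import numpy as np,cv2
def cloud(c):
    d=c["range_z"].astype(float);h,w=d.shape;f=h/2/np.tan(np.radians(float(c["vfov"]))/2)
    u,v=np.meshgrid(np.arange(w),np.arange(h))
    P=np.stack([(u-c["cx"])/f*d,(v-c["cy"])/f*d,d],-1)
    T=c["cam_to_world"];return P@T[:3,:3].T+T[:3,3]
def circ(x,y):
    A=np.c_[2*x,2*y,np.ones_like(x)];s=np.linalg.lstsq(A,x*x+y*y,rcond=None)[0]
    return s[0],s[1],np.sqrt(max(s[2]+s[0]**2+s[1]**2,0))
E
python3 - <<'E'
from h import *
for n in("top","scene"):
    c=dict(np.load(n+"0.npz"));P=cloud(c);I=cv2.cvtColor(c["frame"],cv2.COLOR_RGB2HSV)
    ok=c["range_z"]>0
    yel=(abs(I[...,0].astype(int)-30)<5)&(I[...,1]>200)&(I[...,2]>180)&ok
    y=P[yel];zb=np.median(y[:,2]);print(n,"board z",zb.round(1),y.min(0).round(),y.max(0).round())
    lo,hi=np.percentile(y[:,:2],[.5,99.5],axis=0)
    m=ok&(P[...,2]>zb+35)&(P[...,2]<zb+115)&(P[...,0]>lo[0])&(P[...,0]<hi[0])&(P[...,1]>lo[1])&(P[...,1]<hi[1])
    k,L,S,C=cv2.connectedComponentsWithStats(m.astype(np.uint8))
    for i in range(1,k):
        if S[i,4]<60:continue
        q=P[L==i];H=np.percentile(q[:,2],98);r=q[q[:,2]>H-5];b=q[q[:,2]<zb+55]
        (x,yy),R=cv2.minEnclosingCircle(r[:,:2].astype(np.float32))
        hue=np.median(I[L==i][:,0])
        print(C[i].round(),"H",(H-zb).round(1),"rim",round(x,1),round(yy,1),"d",round(2*R,1),"hue",hue,len(r), "bbox mid", ((r.min(0)+r.max(0))/2)[:2].round(1))
c=dict(np.load("top0.npz"));P=cloud(c);I=cv2.cvtColor(c["frame"],cv2.COLOR_RGB2HSV)
w=(I[...,1]<50)&(I[...,2]>120);w[:, 260:]=0;w[:110]=0
k,L,S,C=cv2.connectedComponentsWithStats(w.astype(np.uint8))
for i in range(1,k):
    if S[i,4]<150:continue
    q=P[L==i];(x,yy),R=cv2.minEnclosingCircle(q[:,:2].astype(np.float32))
    print("stand",C[i].round(),round(x,1),round(yy,1),"d",round(2*R,1),"z",np.percentile(q[:,2],[2,50,98]).round(1),((q.min(0)+q.max(0))/2)[:2].round(1))
E
```

```text
top board z 5.2 [ 386. -370.   -2.] [695. -23. 101.]
[313. 156.] H 86.3 rim 614.5 -100.5 d 22.8 hue 12.0 110 bbox mid [ 614.8 -101. ]
[362. 155.] H 74.7 rim 618.1 -199.3 d 19.0 hue 76.0 77 bbox mid [ 618.1 -198.9]
[411. 165.] H 98.0 rim 599.3 -297.0 d 26.9 hue 97.0 168 bbox mid [ 599.3 -297.1]
[303. 223.] H 98.3 rim 474.5 -81.8 d 26.6 hue 11.0 158 bbox mid [474.4 -82.3]
[359. 234.] H 109.8 rim 455.4 -193.3 d 31.0 hue 96.0 222 bbox mid [ 455.9 -193.3]
[410. 234.] H 86.0 rim 457.1 -296.3 d 24.2 hue 95.0 123 bbox mid [ 457.8 -296. ]
scene board z 6.1 [ 385. -371.    3.] [694. -27.  54.]
[196. 193.] H 97.1 rim 475.3 -82.7 d 30.3 hue 11.0 113 bbox mid [475.3 -83.2]
[144. 217.] H 109.0 rim 455.5 -195.2 d 32.6 hue 98.0 186 bbox mid [ 455.5 -194.8]
[246. 229.] H 85.3 rim 614.7 -102.4 d 24.7 hue 14.0 110 bbox mid [ 615.2 -102.4]
[ 96. 253.] H 85.4 rim 458.6 -297.1 d 24.6 hue 95.0 142 bbox mid [ 458.8 -298. ]
[210. 264.] H 73.7 rim 618.2 -201.6 d 21.1 hue 49.0 102 bbox mid [ 618.2 -201. ]
[154. 297.] H 97.2 rim 599.4 -298.9 d 28.4 hue 81.0 265 bbox mid [ 599.7 -298.5]
stand [215. 161.] 563.3 67.4 d 210.4 z [ 7.8 14.2 22.7] [574.6  72.2]
stand [138. 155.] 567.3 144.0 d 345.4 z [ 0.8 15.3 23.6] [569.8 146.9]
stand [203. 230.] 470.1 75.7 d 185.0 z [ 6.6 14.2 22.4] [461.5  76.6]
stand [135. 235.] 468.3 153.0 d 336.9 z [ 7.4 14.6 23. ] [453.3 153. ]
```

Run:
```python
from h import *
for n in("top","scene"):
    c=dict(np.load(n+"0.npz"));P=cloud(c);I=cv2.cvtColor(c["frame"],cv2.COLOR_RGB2HSV);X=P[...,0];Y=P[...,1]
    w=((I[...,1]<80)&(I[...,2]>100)&(X>390)&(X<640)&(Y>20)&(Y<240)).astype(np.uint8)
    w=cv2.morphologyEx(w,cv2.MORPH_OPEN,cv2.getStructuringElement(2,(7,7)))
    k,L,S,C=cv2.connectedComponentsWithStats(w)
    for i in range(1,k):
        if S[i,4]<100:continue
        q=P[L==i];a=cv2.convexHull(np.argwhere(L==i)[:,::-1].astype(np.int32))
        fl=q[abs(q[:,2]-np.median(q[:,2]))<2]
        f=192/np.tan(np.radians(float(c["vfov"]))/2)
        def ray(uv,z):
            T=c["cam_to_world"];d=np.c_[(uv[:,0]-c["cx"])/f,(uv[:,1]-c["cy"])/f,np.ones(len(uv))]@T[:3,:3].T
            return T[:3,3]+d*((z-T[2,3])/d[:,2])[:,None]
        h=ray(a[:,0].astype(float),21.5)
        (ex,ey),ax,_=cv2.fitEllipse(a)
        cc=ray(np.array([[ex,ey]]),21.5)[0]
        print(n,C[i].round(),"n",S[i,4],"floor z",np.median(q[:,2]).round(1),"hi z",np.percentile(q[:,2],97).round(1),"rim circ",np.round(circ(h[:,0],h[:,1])*np.array([1,1,2]),1),"ell c",cc[:2].round(1),"floor",fl.mean(0)[:2].round(1))
    tray=(X>390)&(X<640)&(Y>20)&(Y<240)&(I[...,1]<100)&(w==0)
    print("tray z",np.percentile(P[tray][:,2],[10,30,50,70,90]).round(1))
```

```text
top [215. 162.] n 1124 floor z 14.1 hi z 22.0 rim circ [603.6 108.5  83.7] ell c [603.3 108.2] floor [603.7 108.9]
top [203. 230.] n 881 floor z 14.2 hi z 22.2 rim circ [455.6 130.8  71.7] ell c [455.5 130.8] floor [454.3 131.8]
tray z [ 1.4  7.8  8.9  9.8 11. ]
scene [252. 162.] n 363 floor z 14.6 hi z 22.5 rim circ [454.1 128.1  70.5] ell c [454.5 127. ] floor [451.6 133.3]
scene [300. 189.] n 669 floor z 14.4 hi z 22.2 rim circ [602.4 107.3  83.5] ell c [603.3 106. ] floor [602.  110.5]
tray z [ 4.8  8.4  9.4 10.3 12.4]
```

Run:
```python
from h import *
for n in("top","scene"):
    c=dict(np.load(n+"0.npz"));P=cloud(c);I=cv2.cvtColor(c["frame"],cv2.COLOR_RGB2HSV);X=P[...,0];Y=P[...,1]
    w=((I[...,1]<80)&(I[...,2]>100)&(X>390)&(X<660)&(Y>190)&(Y<310)).astype(np.uint8)
    w=cv2.morphologyEx(w,cv2.MORPH_OPEN,cv2.getStructuringElement(2,(5,5)))
    k,L,S,C=cv2.connectedComponentsWithStats(w)
    f=192/np.tan(np.radians(float(c["vfov"]))/2);T=c["cam_to_world"]
    for i in range(1,k):
        if S[i,4]<100:continue
        q=P[L==i];a=cv2.convexHull(np.argwhere(L==i)[:,::-1].astype(np.int32))[:,0].astype(float)
        d=np.c_[(a[:,0]-c["cx"])/f,(a[:,1]-c["cy"])/f,np.ones(len(a))]@T[:3,:3].T
        h=T[:3,3]+d*((21.5-T[2,3])/d[:,2])[:,None]
        print(n,C[i].round(),S[i,4],np.percentile(q[:,2],[50,97]).round(1),np.round(circ(h[:,0],h[:,1])*np.array([1,1,2]),1))
```

```text
top [139. 155.] 374 [15.3 23. ] [615.9 278.   48.1]
top [135. 235.] 599 [14.5 22.6] [440.8 279.2  60.1]
scene [282. 137.] 189 [15.6 22.7] [440.3 278.2  59.5]
scene [341. 159.] 154 [16.7 22.4] [615.8 276.   46.7]
```

Call:
servo_tool:
  motion:
    - [[0.06,0.08,0,0,0,0,0.36],[0.13,0.17,0,0,0,0,0.36],[0.19,0.25,0,0,0,0,0.36],[0.25,0.33,0,0,0,0,0.36],[0.31,0.41,0,0,0,0,0.36],[0.37,0.49,0,0,0,0,0.36],[0.42,0.56,0,0,0,0,0.36],[0.46,0.6,0,0,0,0,0.36],[0.47,0.619,0,0,0,0,0.36],[0.47,0.619,0,0,0,0,0.36]]
  newtons: 20

```text
clock: 1.1
eef_pos: [455.7, -193.6, 205.1]
eef_rot: [-3.141, 0.0, 0.415]
wrist_force: [-1.5, -0.7, 0.8]
finger_gap: 60.1
finger_force: 0.0
```

Run:
```python
from cell import manip
from h import *
c=manip.camera("wrist");cv2.imwrite("pics/w1.png",cv2.cvtColor(c["frame"],cv2.COLOR_RGB2BGR))
P=cloud(c);m=(c["range_z"]>0)&(np.hypot(P[...,0]-455.5,P[...,1]+194)<25)&(P[...,2]>108)&(P[...,2]<120)
q=P[m];print(m.sum());
if m.sum():print(cv2.minEnclosingCircle(q[:,:2].astype(np.float32)),np.percentile(q[:,2],[5,50,95]))
```

```text
683
((456.89581298828125, -194.78416442871094), 15.629842758178711) [113.03234296 114.2325025  115.37609838]
```

View pics/w1.png

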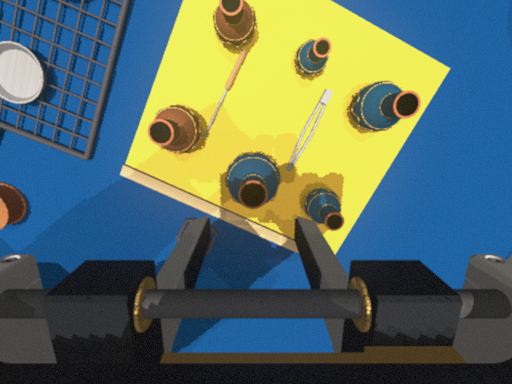

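The wrist view shows the large vase's mouth at (253,190), centred between the fingers. Three cameras agree to 1.5 mm, so I descend.

Call:
servo_tool:
  motion:
    - [[0,-0.001,-0.04,0,0,0,0.36],[0,-0.001,-0.08,0,0,0,0.36],[0,-0.001,-0.12,0,0,0,0.36],[0,-0.001,-0.16,0,0,0,0.36],[0,-0.001,-0.2,0,0,0,0.36],[0,-0.001,-0.225,0,0,0,0.36],[0,-0.001,-0.234,0,0,0,0.36],[0,-0.001,-0.234,0,0,0,0.5],[0,-0.001,-0.234,0,0,0,0.58],[0,-0.001,-0.234,0,0,0,0.64]]
  newtons: 25

```text
clock: 2.15
eef_pos: [456.0, -195.1, 89.3]
eef_rot: [3.141, -0.001, 0.413]
wrist_force: [0.6, -0.3, 0.6]
finger_gap: 39.6
finger_force: 0.0
```

Call:
servo_tool:
  motion:
    - [[0,0,0,0,0,0,0.7],[0,0,0,0,0,0,0.8],[0,0,0,0,0,0,0.9],[0,0,0,0,0,0,0.9],[0,0,0.005,0,0,0,0.9],[0,0,0.02,0,0,0,0.9],[0,0,0.05,0,0,0,0.9],[0,0,0.08,0,0,0,0.9],[0,0,0.1,0,0,0,0.9],[0,0,0.1,0,0,0,0.9]]

```text
clock: 3.15
eef_pos: [456.1, -195.1, 139.7]
eef_rot: [3.14, -0.001, 0.413]
wrist_force: [-0.4, -0.6, -4.0]
finger_gap: 29.6
finger_force: 25.0
```

Call:
servo_tool:
  motion:
    - [[0,0,0.04,0,0,0,0.9],[0,0,0.09,0,0,0,0.9],[0,0,0.14,0,0,0,0.9],[0.02,0.04,0.15,0,0,0,0.9],[0.05,0.1,0.15,0,0,0,0.9],[0.08,0.16,0.15,0,0,0,0.9],[0.11,0.23,0.15,0,0,0,0.9],[0.14,0.3,0.15,0,0,0,0.9],[0.18,0.37,0.15,0,0,0,0.9],[0.21,0.44,0.15,0,0,0,0.9]]

```text
clock: 4.15
eef_pos: [561.1, 26.8, 212.5]
eef_rot: [-3.141, 0.001, 0.413]
wrist_force: [1.5, 0.2, -2.9]
finger_gap: 29.4
finger_force: 25.0
```

Call:
servo_tool:
  motion:
    - [[0.03,0.06,0,0,0,0,0.9],[0.055,0.11,0,0,0,0,0.9],[0.072,0.145,0,0,0,0,0.9],[0.081,0.16,0,0,0,0,0.9],[0.084,0.165,-0.02,0,0,0,0.9],[0.084,0.165,-0.05,0,0,0,0.9],[0.084,0.165,-0.08,0,0,0,0.9],[0.084,0.165,-0.11,0,0,0,0.9],[0.084,0.165,-0.13,0,0,0,0.9],[0.084,0.165,-0.13,0,0,0,0.9]]

```text
clock: 5.15
eef_pos: [601.9, 107.2, 146.7]
eef_rot: [-3.141, 0.003, 0.412]
wrist_force: [0.0, 1.3, -1.9]
finger_gap: 29.4
finger_force: 25.0
```

Call:
servo_tool:
  motion:
    - [[0.001,0,-0.03,0,0,0,0.9],[0.002,0,-0.055,0,0,0,0.9],[0.002,0,-0.075,0,0,0,0.9],[0.002,0,-0.086,0,0,0,0.9],[0.002,0,-0.09,0,0,0,0.9],[0.002,0,-0.093,0,0,0,0.9],[0.002,0,-0.095,0,0,0,0.9],[0.002,0,-0.095,0,0,0,0.9]]

```text
clock: 5.95
eef_pos: [603.7, 107.7, 101.2]
eef_rot: [3.141, -0.0, 0.413]
wrist_force: [-0.0, -0.4, -2.8]
finger_gap: 29.4
finger_force: 25.0
```

Run:
```python
from cell import manip
from h import *
c=manip.camera("scene");cv2.imwrite("pics/s1.png",cv2.resize(cv2.cvtColor(c["frame"],cv2.COLOR_RGB2BGR)[70:260,180:430],None,fx=3,fy=3))
print(manip.read_state()["wrist_force"])
```

```text
[-0.10639493 -0.5338452  -3.33994452]
```

View pics/s1.png

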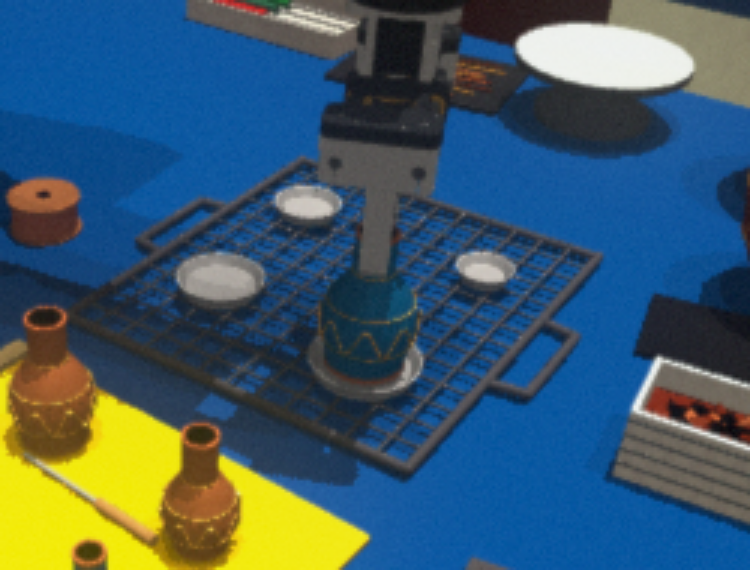

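The crop shows the vase over the large stand, centred at about (368,365) with its foot just above the floor. I lower it in small steps.

Call:
servo_tool:
  motion:
    - [[0,0,-0.002,0,0,0,0.9],[0,0,-0.004,0,0,0,0.9],[0,0,-0.005,0,0,0,0.9],[0,0,-0.006,0,0,0,0.9],[0,0,-0.006,0,0,0,0.9]]

```text
clock: 6.5
eef_pos: [603.6, 107.7, 97.9]
eef_rot: [-3.142, 0.0, 0.413]
wrist_force: [-0.5, 1.0, -2.1]
finger_gap: 29.5
finger_force: 25.0
```

Call:
servo_tool:
  motion:
    - [[0,0,-0.001,0,0,0,0.9],[0,0,-0.002,0,0,0,0.9],[0,0,-0.003,0,0,0,0.9],[0,0,-0.003,0,0,0,0.9]]

```text
clock: 6.9
eef_pos: [603.8, 107.8, 97.0]
eef_rot: [3.141, -0.001, 0.413]
wrist_force: [-2.2, 1.1, 3.8]
finger_gap: 29.6
finger_force: 25.0
```

Call:
servo_tool:
  motion:
    - [[0,0,0,0,0,0,0.68],[0,0,0,0,0,0,0.62],[0,0,0,0,0,0,0.55],[0,0,0,0,0,0,0.5],[0,0,0,0,0,0,0.48],[0,0,0.02,0,0,0,0.48],[0,0,0.06,0,0,0,0.48],[0,0,0.12,0,0,0,0.45],[0,0,0.18,0,0,0,0.45],[0,0,0.22,0,0,0,0.42]]

```text
clock: 7.9
eef_pos: [604.0, 107.8, 209.6]
eef_rot: [3.141, -0.003, 0.413]
wrist_force: [-0.6, 0.4, -0.5]
finger_gap: 53.9
finger_force: 0.0
```

```bash
cat >> h.py <<'E'
def rim(name,x,y,z,H):
    from cell import manip
    c=manip.camera(name);P=cloud(c);t=z+H
    m=(c["range_z"]>0)&(np.hypot(P[...,0]-x,P[...,1]-y)<30)&(abs(P[...,2]-t)<6)
    q=P[m];(a,b),R=cv2.minEnclosingCircle(q[:,:2].astype(np.float32))
    print(name,m.sum(),round(a,1),round(b,1),"d",round(2*R,1),"foot z",(np.percentile(q[:,2],95)-H).round(1))
E
python3 -c "
from h import *
rim('wrist',603,107.5,14,108);rim('scene',603,107.5,14,108)"
```

```text
wrist 700 604.8 107.3 d 31.6 foot z 15.4
scene 133 602.2 106.5 d 34.0 foot z 15.3
```

Call:
servo_tool:
  motion:
    - [[0,-0.05,0,0,0,0,0.42],[0,-0.14,0,0,0,0,0.42],[0,-0.24,0,0,0,0,0.42],[0,-0.34,0,0,0,0,0.42],[0,-0.44,0,0,0,0,0.42],[-0.004,-0.54,0,0,0,0,0.42],[-0.008,-0.64,0,0,0,0,0.42],[-0.008,-0.74,0,0,0,0,0.42],[-0.008,-0.8,0,0,0,0,0.42],[-0.008,-0.812,0,0,0,0,0.42]]

```text
clock: 9.0
eef_pos: [598.5, -301.5, 204.8]
eef_rot: [-3.14, 0.001, 0.409]
wrist_force: [-0.4, 0.4, -0.2]
finger_gap: 54.4
finger_force: 0.0
```

```bash
python3 -c "
from h import *
rim('wrist',599,-298,5.5,96);from cell import manip;print(manip.read_state()['eef_pos'])"
```

```text
wrist 487 601.1 -298.8 d 27.3 foot z 7.5
[ 598.84126473 -300.39087558  204.95038251]
```

Call:
servo_tool:
  motion:
    - [[0.001,0.001,-0.04,0,0,0,0.42],[0.001,0.001,-0.09,0,0,0,0.42],[0.001,0.001,-0.14,0,0,0,0.42],[0.001,0.001,-0.19,0,0,0,0.42],[0.001,0.001,-0.23,0,0,0,0.42],[0.001,0.001,-0.25,0,0,0,0.42],[0.001,0.001,-0.26,0,0,0,0.42],[0.001,0.001,-0.26,0,0,0,0.5],[0.001,0.001,-0.26,0,0,0,0.58],[0.001,0.001,-0.26,0,0,0,0.66]]

```text
clock: 10.05
eef_pos: [600.5, -297.9, 77.5]
eef_rot: [3.14, -0.001, 0.413]
wrist_force: [0.8, -0.7, -0.3]
finger_gap: 34.8
finger_force: 0.0
```

Call:
servo_tool:
  motion:
    - [[0,0,0,0,0,0,0.74],[0,0,0,0,0,0,0.82],[0,0,0,0,0,0,0.9],[0,0,0,0,0,0,0.9],[0,0,0.005,0,0,0,0.9],[0,0,0.02,0,0,0,0.9],[0,0,0.05,0,0,0,0.9],[0,0,0.08,0,0,0,0.9],[0,0,0.1,0,0,0,0.9],[0,0,0.1,0,0,0,0.9]]

```text
clock: 11.05
eef_pos: [600.8, -298.2, 128.9]
eef_rot: [3.139, -0.002, 0.413]
wrist_force: [0.3, -0.3, -2.0]
finger_gap: 25.5
finger_force: 25.0
```

Call:
servo_tool:
  motion:
    - [[0,0,0.04,0,0,0,0.9],[0,0,0.09,0,0,0,0.9],[0,0,0.14,0,0,0,0.9],[-0.02,0.04,0.15,0,0,0,0.9],[-0.05,0.1,0.15,0,0,0,0.9],[-0.08,0.17,0.15,0,0,0,0.9],[-0.11,0.25,0.15,0,0,0,0.9],[-0.14,0.33,0.15,0,0,0,0.9],[-0.17,0.41,0.15,0,0,0,0.9],[-0.2,0.49,0.15,0,0,0,0.9]]

```text
clock: 12.05
eef_pos: [499.1, -51.3, 201.2]
eef_rot: [-3.141, 0.0, 0.413]
wrist_force: [0.9, 0.4, -1.8]
finger_gap: 25.6
finger_force: 25.0
```

Call:
servo_tool:
  motion:
    - [[-0.03,0.08,0,0,0,0,0.9],[-0.05,0.16,0,0,0,0,0.9],[-0.07,0.24,0,0,0,0,0.9],[-0.08,0.31,0,0,0,0,0.9],[-0.09,0.35,0,0,0,0,0.9],[-0.091,0.366,-0.02,0,0,0,0.9],[-0.091,0.366,-0.06,0,0,0,0.9],[-0.091,0.366,-0.1,0,0,0,0.9],[-0.091,0.366,-0.13,0,0,0,0.9],[-0.091,0.366,-0.13,0,0,0,0.9]]

```text
clock: 13.05
eef_pos: [453.6, 129.4, 134.1]
eef_rot: [-3.141, 0.004, 0.412]
wrist_force: [-0.1, -0.1, -1.7]
finger_gap: 25.7
finger_force: 25.0
```

Call:
servo_tool:
  motion:
    - [[0.001,0,-0.03,0,0,0,0.9],[0.001,0,-0.055,0,0,0,0.9],[0.001,0,-0.075,0,0,0,0.9],[0.001,0,-0.086,0,0,0,0.9],[0.001,0,-0.091,0,0,0,0.9],[0.001,0,-0.094,0,0,0,0.9],[0.001,0,-0.094,0,0,0,0.9]]

```text
clock: 13.75
eef_pos: [455.3, 130.2, 89.6]
eef_rot: [3.142, -0.0, 0.413]
wrist_force: [1.1, 0.8, -1.8]
finger_gap: 25.5
finger_force: 25.0
```

Run:
```python
from cell import manip
from h import *
c=manip.camera("scene");cv2.imwrite("pics/s2.png",cv2.resize(cv2.cvtColor(c["frame"],cv2.COLOR_RGB2BGR)[90:240,190:390],None,fx=3,fy=3))
s=manip.read_state();print(s["wrist_force"],s["eef_pos"])
```

```text
[-0.19233953 -0.34674914 -1.75383846] [455.30829046 130.25073084  89.72783965]
```

View pics/s2.png

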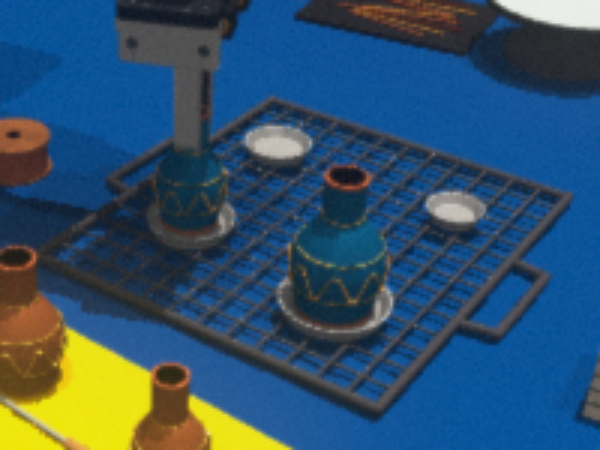

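The second-largest vase is over its stand at (192,225), and the largest is seated at (335,310). Lowering again.

Call:
servo_tool:
  motion:
    - [[0,0,-0.002,0,0,0,0.9],[0,0,-0.004,0,0,0,0.9],[0,0,-0.006,0,0,0,0.9],[0,0,-0.007,0,0,0,0.9],[0,0,-0.008,0,0,0,0.9],[0,0,-0.008,0,0,0,0.9]]

```text
clock: 14.4
eef_pos: [455.1, 130.2, 85.4]
eef_rot: [-3.142, 0.0, 0.413]
wrist_force: [0.4, -0.4, -2.5]
finger_gap: 25.5
finger_force: 25.0
```

Call:
servo_tool:
  motion:
    - [[0,0,-0.001,0,0,0,0.9],[0,0,-0.002,0,0,0,0.9],[0,0,-0.003,0,0,0,0.9],[0,0,-0.003,0,0,0,0.9]]

```text
clock: 14.8
eef_pos: [455.6, 130.4, 85.0]
eef_rot: [3.141, -0.001, 0.413]
wrist_force: [-3.8, -1.1, 11.7]
finger_gap: 25.5
finger_force: 25.0
```

Call:
servo_tool:
  motion:
    - [[0,0,0.001,0,0,0,0.74],[0,0,0.001,0,0,0,0.68],[0,0,0.001,0,0,0,0.62],[0,0,0.001,0,0,0,0.54],[0,0,0.001,0,0,0,0.5],[0,0,0.02,0,0,0,0.5],[0,0,0.07,0,0,0,0.5],[0,0,0.14,0,0,0,0.48],[0,0,0.2,0,0,0,0.48],[0,0,0.244,0,0,0,0.48]]

```text
clock: 15.8
eef_pos: [455.4, 130.3, 208.7]
eef_rot: [3.141, -0.002, 0.413]
wrist_force: [-0.1, 0.2, -0.2]
finger_gap: 48.4
finger_force: 0.0
```

```bash
python3 -c "
from h import *
rim('wrist',455,130,14,96);rim('scene',455,130,14,96)"
```

```text
wrist 491 455.8 129.5 d 27.2 foot z 15.4
scene 77 454.0 128.3 d 29.1 foot z 15.3
```

Call:
servo_tool:
  motion:
    - [[0,-0.05,0,0,0,0,0.48],[0,-0.14,0,0,0,0,0.48],[0,-0.24,0,0,0,0,0.48],[0,-0.34,0,0,0,0,0.48],[0,-0.44,0,0,0,0,0.48],[0.004,-0.54,0,0,0,0,0.48],[0.006,-0.64,0,0,0,0,0.48],[0.006,-0.74,0,0,0,0,0.48],[0.006,-0.83,0,0,0,0,0.48],[0.006,-0.854,0,0,0,0,0.48]]

```text
clock: 16.9
eef_pos: [457.1, -300.2, 204.8]
eef_rot: [-3.141, 0.001, 0.409]
wrist_force: [0.6, 0.3, -0.1]
finger_gap: 48.7
finger_force: 0.0
```

```bash
python3 -c "
from h import *
from cell import manip
rim('wrist',458,-297,5.5,84);print(manip.read_state()['eef_pos'])"
```

```text
wrist 334 458.8 -297.4 d 23.4 foot z 7.4
[ 457.28591717 -299.73542232  204.75522137]
```

Call:
servo_tool:
  motion:
    - [[0,0,-0.04,0,0,0,0.48],[0,0,-0.09,0,0,0,0.48],[0,0,-0.14,0,0,0,0.48],[0,0,-0.19,0,0,0,0.48],[0,0,-0.24,0,0,0,0.48],[0,0,-0.27,0,0,0,0.48],[0,0,-0.284,0,0,0,0.48],[0,0,-0.284,0,0,0,0.56],[0,0,-0.284,0,0,0,0.63],[0,0,-0.284,0,0,0,0.7]]

```text
clock: 17.95
eef_pos: [458.6, -296.8, 64.9]
eef_rot: [3.14, -0.001, 0.413]
wrist_force: [-0.1, 0.6, -0.0]
finger_gap: 30.2
finger_force: 0.0
```

Call:
servo_tool:
  motion:
    - [[0,0,0,0,0,0,0.78],[0,0,0,0,0,0,0.86],[0,0,0,0,0,0,0.93],[0,0,0,0,0,0,0.93],[0,0,0.005,0,0,0,0.93],[0,0,0.02,0,0,0,0.93],[0,0,0.05,0,0,0,0.93],[0,0,0.08,0,0,0,0.93],[0,0,0.1,0,0,0,0.93],[0,0,0.1,0,0,0,0.93]]
  newtons: 20

```text
clock: 18.95
eef_pos: [458.6, -297.2, 115.4]
eef_rot: [3.14, -0.001, 0.413]
wrist_force: [0.0, 0.5, -0.8]
finger_gap: 21.4
finger_force: 20.0
```

Call:
servo_tool:
  motion:
    - [[0,0,0.05,0,0,0,0.93],[0,0,0.11,0,0,0,0.93],[0,0,0.15,0,0,0,0.93],[0,0.05,0.16,0,0,0,0.93],[-0.005,0.12,0.16,0,0,0,0.93],[-0.01,0.2,0.16,0,0,0,0.93],[-0.01,0.28,0.16,0,0,0,0.93],[-0.015,0.36,0.16,0,0,0,0.93],[-0.015,0.44,0.16,0,0,0,0.93],[-0.015,0.52,0.16,0,0,0,0.93]]

```text
clock: 19.95
eef_pos: [450.1, -35.2, 193.4]
eef_rot: [-3.141, 0.001, 0.413]
wrist_force: [1.0, -0.1, -2.0]
finger_gap: 21.8
finger_force: 20.0
```

Call:
servo_tool:
  motion:
    - [[0,0.08,0,0,0,0,0.93],[0,0.16,0,0,0,0,0.93],[-0.005,0.24,0,0,0,0,0.93],[-0.01,0.32,0,0,0,0,0.93],[-0.015,0.4,0,0,0,0,0.93],[-0.02,0.48,0,0,0,0,0.93],[-0.02,0.55,0,0,0,0,0.93],[-0.02,0.6,0,0,0,0,0.93],[-0.02,0.625,0,0,0,0,0.93],[-0.02,0.631,0,0,0,0,0.93]]

```text
clock: 20.95
eef_pos: [440.4, 279.2, 193.3]
eef_rot: [3.141, 0.001, 0.414]
wrist_force: [0.3, 0.0, -2.2]
finger_gap: 21.5
finger_force: 20.0
```

Call:
servo_tool:
  motion:
    - [[0,0,-0.02,0,0,0,0.93],[0,0,-0.06,0,0,0,0.93],[0,0,-0.1,0,0,0,0.93],[0,0,-0.14,0,0,0,0.93],[0,0,-0.18,0,0,0,0.93],[0,0,-0.21,0,0,0,0.93],[0,0,-0.224,0,0,0,0.93],[0,0,-0.23,0,0,0,0.93],[0,0,-0.233,0,0,0,0.93],[0,0,-0.233,0,0,0,0.93]]

```text
clock: 21.95
eef_pos: [440.9, 278.6, 77.9]
eef_rot: [-3.142, -0.001, 0.413]
wrist_force: [0.4, -0.0, -1.1]
finger_gap: 21.4
finger_force: 20.0
```

Run:
```python
from cell import manip
from h import *
c=manip.camera("scene");cv2.imwrite("pics/s3.png",cv2.resize(cv2.cvtColor(c["frame"],cv2.COLOR_RGB2BGR)[70:240,190:390],None,fx=3,fy=3))
s=manip.read_state();print(s["wrist_force"],s["eef_pos"])
```

```text
[ 0.06924093  0.64702749 -1.70608113] [440.92414001 278.7174938   78.00153585]
```

View pics/s3.png

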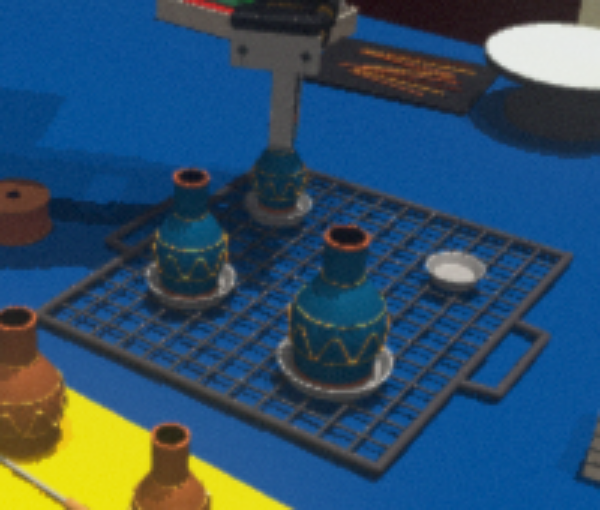

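The third vase is over its stand at about (278,205), and the two placed ones stand upright. Lowering.

Call:
servo_tool:
  motion:
    - [[0,0,-0.002,0,0,0,0.93],[0,0,-0.004,0,0,0,0.93],[0,0,-0.006,0,0,0,0.93],[0,0,-0.008,0,0,0,0.93],[0,0,-0.009,0,0,0,0.93],[0,0,-0.01,0,0,0,0.93],[0,0,-0.01,0,0,0,0.93]]

```text
clock: 22.7
eef_pos: [440.7, 278.8, 72.6]
eef_rot: [-3.142, -0.0, 0.413]
wrist_force: [-0.6, 0.2, 1.3]
finger_gap: 21.5
finger_force: 20.0
```

Call:
servo_tool:
  motion:
    - [[0,0,-0.001,0,0,0,0.93],[0,0,-0.001,0,0,0,0.78],[0,0,-0.001,0,0,0,0.72],[0,0,-0.001,0,0,0,0.64],[0,0,-0.001,0,0,0,0.56],[0,0,-0.001,0,0,0,0.54],[0,0,0.02,0,0,0,0.54],[0,0,0.07,0,0,0,0.54],[0,0,0.14,0,0,0,0.54],[0,0,0.2,0,0,0,0.52]]

```text
clock: 23.7
eef_pos: [440.7, 278.7, 174.8]
eef_rot: [-3.142, -0.001, 0.413]
wrist_force: [-0.1, -0.4, 0.3]
finger_gap: 44.9
finger_force: 0.0
```

```bash
python3 -c "
from h import *
rim('wrist',440.6,278.7,14,84);rim('scene',440.6,278.7,14,84)"
```

```text
wrist 422 441.2 278.1 d 23.2 foot z 15.4
scene 43 440.2 276.5 d 23.9 foot z 15.1
```

Call:
servo_tool:
  motion:
    - [[0.01,-0.04,0.05,0,0,0,0.52],[0.05,-0.13,0.066,0,0,0,0.52],[0.1,-0.22,0.066,0,0,0,0.52],[0.15,-0.31,0.066,0,0,0,0.52],[0.2,-0.4,0.066,0,0,0,0.52],[0.25,-0.49,0.066,0,0,0,0.52],[0.3,-0.58,0.066,0,0,0,0.52],[0.33,-0.67,0.066,0,0,0,0.52],[0.35,-0.76,0.066,0,0,0,0.52],[0.355,-0.85,0.066,0,0,0,0.52]]

```text
clock: 24.8
eef_pos: [618.4, -148.5, 204.8]
eef_rot: [-3.141, 0.001, 0.413]
wrist_force: [1.1, 0.1, -0.0]
finger_gap: 45.5
finger_force: 0.0
```

Call:
servo_tool:
  motion:
    - [[0,-0.06,0,0,0,0,0.52],[0,-0.1,0,0,0,0,0.52],[0,-0.108,0,0,0,0,0.52],[0,-0.108,0,0,0,0,0.52]]

```text
clock: 25.2
eef_pos: [618.2, -199.8, 205.3]
eef_rot: [-3.141, 0.0, 0.413]
wrist_force: [0.5, 0.4, 0.3]
finger_gap: 45.2
finger_force: 0.0
```

```bash
python3 -c "
from h import *
from cell import manip
rim('wrist',618,-200,5.5,72);print(manip.read_state()['eef_pos'])"
```

```text
wrist 210 620.2 -200.7 d 19.1 foot z 7.5
[ 618.26532103 -199.0999231   205.48039078]
```

Call:
servo_tool:
  motion:
    - [[0.001,-0.002,-0.04,0,0,0,0.52],[0.001,-0.002,-0.09,0,0,0,0.52],[0.001,-0.002,-0.14,0,0,0,0.52],[0.001,-0.002,-0.19,0,0,0,0.52],[0.001,-0.002,-0.24,0,0,0,0.52],[0.001,-0.002,-0.28,0,0,0,0.52],[0.001,-0.002,-0.3,0,0,0,0.52],[0.001,-0.002,-0.308,0,0,0,0.54],[0.001,-0.002,-0.308,0,0,0,0.62],[0.001,-0.002,-0.308,0,0,0,0.7]]

```text
clock: 26.25
eef_pos: [619.2, -201.2, 52.6]
eef_rot: [3.141, -0.001, 0.413]
wrist_force: [-0.1, 0.6, -0.3]
finger_gap: 30.8
finger_force: 0.0
```

Call:
servo_tool:
  motion:
    - [[0,0,0,0,0,0,0.78],[0,0,0,0,0,0,0.86],[0,0,0,0,0,0,0.96],[0,0,0,0,0,0,0.96],[0,0,0.005,0,0,0,0.96],[0,0,0.02,0,0,0,0.96],[0,0,0.05,0,0,0,0.96],[0,0,0.08,0,0,0,0.96],[0,0,0.1,0,0,0,0.96],[0,0,0.1,0,0,0,0.96]]
  newtons: 15

```text
clock: 27.25
eef_pos: [619.4, -201.6, 103.8]
eef_rot: [3.139, -0.002, 0.413]
wrist_force: [0.6, -0.4, 0.2]
finger_gap: 17.7
finger_force: 15.0
```

Call:
servo_tool:
  motion:
    - [[0,0,0.05,0,0,0,0.96],[0,0,0.11,0,0,0,0.96],[0,0,0.16,0,0,0,0.96],[0,0.03,0.2,0,0,0,0.96],[0,0.09,0.2,0,0,0,0.96],[0,0.17,0.2,0,0,0,0.96],[0,0.25,0.2,0,0,0,0.96],[0,0.33,0.2,0,0,0,0.96],[0,0.41,0.2,0,0,0,0.96],[0,0.49,0.2,0,0,0,0.96]]

```text
clock: 28.25
eef_pos: [618.3, 45.3, 201.1]
eef_rot: [-3.141, 0.001, 0.413]
wrist_force: [0.2, -0.1, -1.5]
finger_gap: 17.6
finger_force: 15.0
```

Call:
servo_tool:
  motion:
    - [[0,0.08,0,0,0,0,0.96],[0,0.16,0,0,0,0,0.96],[-0.002,0.24,0,0,0,0,0.96],[-0.004,0.32,0,0,0,0,0.96],[-0.006,0.39,0,0,0,0,0.96],[-0.006,0.44,0,0,0,0,0.96],[-0.006,0.462,0,0,0,0,0.96],[-0.006,0.467,0,0,0,0,0.96],[-0.006,0.467,-0.03,0,0,0,0.96],[-0.006,0.467,-0.07,0,0,0,0.96]]

```text
clock: 29.25
eef_pos: [616.2, 275.9, 166.0]
eef_rot: [3.141, -0.001, 0.411]
wrist_force: [1.1, 0.0, -1.1]
finger_gap: 17.5
finger_force: 15.0
```

Call:
servo_tool:
  motion:
    - [[0,0,-0.04,0,0,0,0.96],[0,0,-0.08,0,0,0,0.96],[0,0,-0.12,0,0,0,0.96],[0,0,-0.15,0,0,0,0.96],[0,0,-0.175,0,0,0,0.96],[0,0,-0.19,0,0,0,0.96],[0,0,-0.2,0,0,0,0.96],[0,0,-0.202,0,0,0,0.96],[0,0,-0.202,0,0,0,0.96]]

```text
clock: 30.15
eef_pos: [615.8, 277.3, 65.9]
eef_rot: [3.142, -0.001, 0.413]
wrist_force: [-0.3, -0.3, -0.8]
finger_gap: 17.8
finger_force: 15.0
```

Run:
```python
from cell import manip
from h import *
c=manip.camera("scene");cv2.imwrite("pics/s4.png",cv2.resize(cv2.cvtColor(c["frame"],cv2.COLOR_RGB2BGR)[70:240,190:390],None,fx=3,fy=3))
s=manip.read_state();print(s["wrist_force"],s["eef_pos"])
```

```text
[-0.09931723  0.09962509 -1.21654261] [615.92576755 277.34340298  66.09151964]
```

View pics/s4.png

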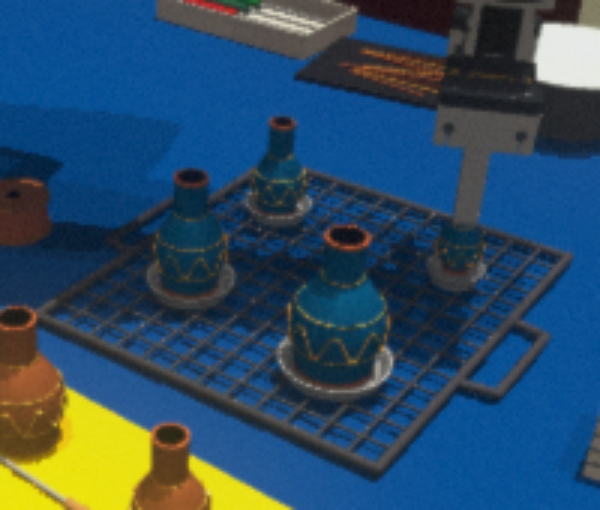

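The smallest vase hangs over its stand at (458,268). Contact should come at a TCP height of about 60.3.

Call:
servo_tool:
  motion:
    - [[0,0,-0.002,0,0,0,0.96],[0,0,-0.004,0,0,0,0.96],[0,0,-0.006,0,0,0,0.96],[0,0,-0.008,0,0,0,0.96],[0,0,-0.009,0,0,0,0.96],[0,0,-0.01,0,0,0,0.96],[0,0,-0.01,0,0,0,0.96]]

```text
clock: 30.9
eef_pos: [615.6, 277.2, 60.4]
eef_rot: [3.142, 0.0, 0.413]
wrist_force: [0.3, 0.0, -1.0]
finger_gap: 17.6
finger_force: 15.0
```

Call:
servo_tool:
  motion:
    - [[0,0,-0.001,0,0,0,0.96],[0,0,-0.002,0,0,0,0.96],[0,0,-0.002,0,0,0,0.96]]

```text
clock: 31.2
eef_pos: [615.9, 277.4, 60.2]
eef_rot: [3.142, -0.001, 0.413]
wrist_force: [-0.5, -1.1, 4.4]
finger_gap: 18.0
finger_force: 15.0
```

Contact. Release, lift clear and check everything.

Call:
servo_tool:
  motion:
    - [[0,0,0,0,0,0,0.82],[0,0,0,0,0,0,0.76],[0,0,0,0,0,0,0.68],[0,0,0,0,0,0,0.6],[0,0,0,0,0,0,0.58],[0,0,0.02,0,0,0,0.58],[0,0,0.07,0,0,0,0.58],[0,0,0.14,0,0,0,0.58],[0,0,0.2,0,0,0,0.58],[0,0,0.24,0,0,0,0.58]]

```text
clock: 32.2
eef_pos: [616.1, 277.4, 183.0]
eef_rot: [3.141, -0.003, 0.413]
wrist_force: [-0.8, 0.2, -0.0]
finger_gap: 39.7
finger_force: 0.0
```

Run:
```python
from h import *
from cell import manip
rim('wrist',615.8,277,14,72)
for a in [(615.8,277,14,72),(440.6,278.7,14,84),(455,130,14,96),(603,107.5,14,108),(614.7,-101.4,5.5,84),(475,-82.5,5.5,96)]: rim('scene',*a)
c=manip.camera("scene");cv2.imwrite("pics/s5.png",cv2.cvtColor(c["frame"],cv2.COLOR_RGB2BGR))
```

```text
wrist 252 616.9 277.0 d 19.3 foot z 15.3
scene 39 616.4 275.2 d 19.3 foot z 15.0
scene 45 441.0 277.2 d 25.2 foot z 15.4
scene 79 453.6 127.3 d 31.1 foot z 15.4
scene 129 603.0 106.6 d 32.7 foot z 15.6
scene 128 614.1 -102.3 d 25.4 foot z 7.8
scene 126 475.2 -82.8 d 29.6 foot z 7.4
```

View pics/s5.png

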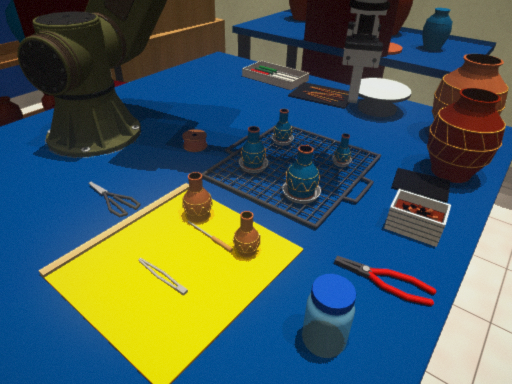

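All four enamelled vases stand in their stands, at (283,127), (253,148), (302,172) and (343,150). The bare ones have not moved, and the gripper is clear.

```bash
python3 -c "
from cell import manip
print(manip.sign_off())"
```

```text
the job is handed in; nothing more can be done
None
```

All four enamelled vases are seated upright in their matching stands, each measured within about 3 mm of the stand's centre; the two copper vases have not moved, and the job was handed in at about 32 s (no verdict was returned).

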